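# Add the small portion pan to the nest, handles fanned

### The arm

A 6-joint arm with a two-finger parallel gripper is mounted at the origin on a cart in front of the work surface, level with it; the furniture and walls round the work are solid. World frame = base frame: x ahead of the robot, y to its left, z up, the work surface at z = 0. Lengths are in mm, angles in rad, forces in N, time in s.
With the tool pointing down it reaches from about 250 to 775 mm from the base axis. Payload 8.9 kg.
Tool frame: the origin (TCP) lies on the centre line of the jaws, within the pads' length; the fingertips stand 22 mm ahead of it and the grasp point (between the pads) lies 3 mm ahead of it; z points along the fingers, y is the line along which they close (so a half turn about z gives the same grasp; the last joint's range is limited). The gripper opens to 85 mm and grips with 20 to 120 N. Pads are 22 mm wide; open, the fingers measure 114 mm over their backs; the gripper's body (76 mm by 85 mm) begins 54 mm behind the grasp point. The pads swing forward as they close: fully open they stand 13 mm farther back than shut.
Start: joints at [-1.329, 0.291, -0.153, 1.127, 0, 1.431], TCP at [195.125, -487.391, 253.305] pointing down, gripper open.
Joint ranges: [-2.52, 2.52], [-0.91, 1.74], [-1.3, 1.37], [-1.96, 2.02], [-1.52, 1.47], [-3.14, 3.14]. Speed limits (rad/s): [2.22, 2.22, 2.79, 3.14, 3.14, 3.14].

### API

Orientations are given as a rotation vector (axis times angle).
In Python, from plant import * gives the robot as it stands.
- The arm moves only by the shell command python3 -m creep 'ROWS' [FORCE]. ROWS is JSON, a list that holds one entry, the list of rows, each a list of 7 numbers: the turn, a rotation vector about the world's x, y, z in degrees, then the shift along the world's x, y, z in mm, then the opening, from 0 (shut) to 1 (fully open). In form: [[[rx, ry, rz, dx, dy, dz, fingers], ...]]. A call has 1 to 10 rows; each row is the pose to reach, as a shift and turn from the pose commanded when the call began; what a row does not reach only later rows make up. A row lasts 1/12 s, in which the tool goes at most 41.7 mm and 7.16 degrees, less where a joint would pass 70% of its speed; a pose out of reach is approached as far as the arm can. A call with a gripper value outside its range is refused whole. The fingers move at their own pace and stop on an object; FORCE is the grip in N (left out, the last holds). Time passes only in rows, so rows that repeat a pose let the fingers close. It gives the time, the measured TCP pose, the force, the opening and the grip force at its end, in the units of the state.
- read_state(): the state, without advancing time (a new reading comes with each control period).
- snapshot(name): name is "side" or "top"; returns the picture (480x640x3 uint8, blue, green, red); there is no depth.
- get_calibration(name): a dict with "K" (3x3 intrinsics, pixels), "dist_coeffs" ([k1, k2, p1, p2, k3] as OpenCV has them; the pictures are not rectified), "T" (4x4, takes a point from camera to world coordinates). Camera axes: x right, y down, z forward; pixel columns grow to the right and rows downward; lengths in mm; the calibration is good to about 2 mm. A picture is of the moment at which its call begins. get_calibration takes no time and is no camera call.
- sign_off(): hands the job in; it is judged then, once.
The state is a dict: "clock": time; "qpos": joint angles; "qd": joint speeds; "joint_efforts": joint torques, N m; "position": TCP position; "tool_rot": TCP orientation; "ft_force": force on the tool from outside, world axes, zero at the start; "ft_torque": the same for the moment, N m; "gripper_width": finger opening in mm; "grasp_force": force on a finger pad.
Only numpy, scipy, OpenCV 4.12 (cv2) and the standard library are available. Lean on these libraries where they do the work, as an engineer would, in place of code of your own. Each camera call takes 0.05 s, during which the arm holds its last target. There are 200 camera calls.

### The job

Put the small steel portion pan away: nest it inside the middle pan of the two that already stand one in the other, fully down and level. Carry on the fan of the handles: its handle must point about as far round past the middle pan's handle as that one points past the large pan's, on the side away from the large pan's handle, so that it lies over neither. Leave the nested pair where it stands and do not disturb the other large pan, which is too wide to go in.

Things in the scene. Friction and masses are not known exactly. Their poses are not given: they have to be found in the camera images.
- small_pan: Smallest of four handled steel pans, alone left or right of the nest, 0.13 kg: outside 58 mm across at the rim, 48 at the base, 45 high; wall 3, floor 4. Origin: centre of its underside, z up. Handle along its +x: thin shank, then a black bar grip 15 mm wide (y), 12 high, from 68 to 130 mm out and 45 to 57 mm above the underside.
- small_pan_grip (a point): Where the small pan's black grip is best pinched from above across its 15 mm width: 92 mm along +x and 51 mm up from the small pan's origin. The weight hangs to one side of it, so hold firmly (about 40 N). Here the fingers stay clear of the nest's rims.
- middle_pan: Upper pan of the nested pair, loose in the large one: outside 84 mm across at the rim, 74 at the base, 45 high; inside 78 at the mouth, 68 at the floor, floor 4 thick: the small pan seats 4 mm above this origin (centre of its underside, 4 mm over the table). Handle along +x, grip 68 to 140 mm out, 45 to 57 up, 50 to 65 degrees anticlockwise (from above) of the large pan's.
- large_pan: Lower pan of the nested pair, 0.6 kg, on the table: outside 112 mm across at the rim, 100 at the base, 45 high; wall 3, floor 4. Origin: centre of its underside. Handle along +x, black grip 15 mm wide, 68 to 140 mm out, 45 to 57 mm up.
- other_pan: Bystander: another large pan, just like the nest's large one (112 mm across, handle along +x to 140 mm), empty and alone on the other side of the nest from the small pan. Not to be used or disturbed. Origin: centre of its underside.

How it is judged:
By the outcome, as a careful person would: the job done as asked, in the order asked, and still so for the second after the job is handed in, with the robot touching nothing.
It also fails if it takes over 38 s, if anything falls off the work surface, if the arm or the gripper's body presses on something with over 40 N, if the wrist force passes 120 N, or if a joint passes its speed limit or range.

## Working session

There is one attempt and no reset: what is moved stays moved. The work goes in short steps, Python scripts to look and compute and a shell command to move; the robot and the scene stay as the last step left them, time stands still between calls to the robot, and variables do not carry over. Pictures are saved under pics/ and viewed, at most 10 in all, crops included, and the job is handed in when it is done.

```bash
mkdir -p pics; python3 - <<'E'
from plant import *
import cv2
for n in("top","side"):
    cv2.imwrite(f"pics/{n}0.png",snapshot(n)); c=get_calibration(n); print(n,c["K"],c["dist_coeffs"],c["T"])
s=read_state(); print(s["clock"],s["position"],s["tool_rot"],s["gripper_width"])
E
```

```text
top [[590.59500067   0.         321.12097883]
 [  0.         590.59500067 245.97494292]
 [  0.           0.           1.        ]] [0.06844328 0.         0.         0.         0.        ] [[-1.94180650e-02 -9.93979642e-01  1.07830473e-01  3.65872308e+02]
 [-9.99780079e-01  2.01585692e-02  5.78141518e-03 -3.85644814e+01]
 [-7.92031704e-03 -1.07694495e-01 -9.94152485e-01  1.32389546e+03]
 [ 0.00000000e+00  0.00000000e+00  0.00000000e+00  1.00000000e+00]]
side [[460.87928837   0.         323.02044977]
 [  0.         460.87928837 236.84639221]
 [  0.           0.           1.        ]] [-0.06080471  0.          0.          0.          0.        ] [[-8.72710966e-01 -3.08951387e-01  3.78053714e-01  6.52771134e+01]
 [-4.87750242e-01  5.17116492e-01 -7.03342189e-01  7.55476309e+02]
 [ 2.18007341e-02 -7.98210232e-01 -6.01984347e-01  7.63122568e+02]
 [ 0.00000000e+00  0.00000000e+00  0.00000000e+00  1.00000000e+00]]
0.1 [ 195.0491256  -487.0062832   252.77507963] [-3.08358995e+00 -5.94332064e-01  3.83984080e-05] 85.44597599494625
```

View pics/top0.png

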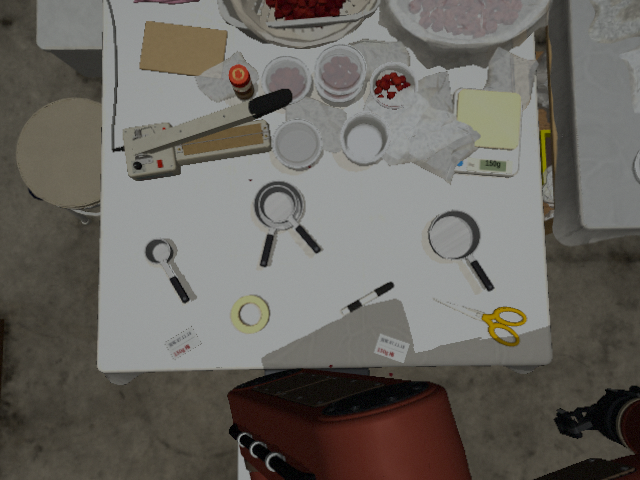

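View pics/side0.png

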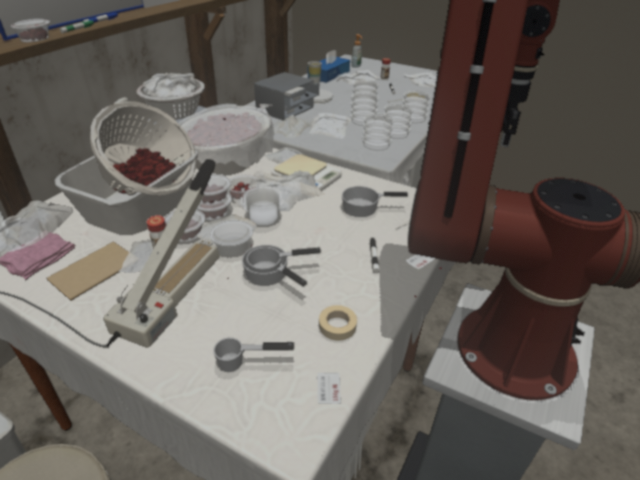

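The top view shows the small pan at (160,251) with its handle to (180,290), and the nest at (279,207). The nest's grips are at (266,250), the large pan's, and (308,237), the middle pan's. The other pan is at (455,235). In the side view the small pan is at (228,352) and the nest at (265,264).

```bash
cat > h.py <<'E'
from plant import *
import cv2, numpy as np
C={n:get_calibration(n) for n in("top","side")}
def ray(n,p):
    c=C[n];u=cv2.undistortPoints(np.array([[p]],float),np.array(c["K"]),np.array(c["dist_coeffs"]))[0,0]
    T=np.array(c["T"]);return T[:3,3],T[:3,:3]@np.array([*u,1.])
def plane(n,p,z):
    o,d=ray(n,p);return o+d*(z-o[2])/d[2]
def tri(p,q):
    o1,d1=ray("top",p);o2,d2=ray("side",q)
    t=np.linalg.lstsq(np.c_[d1,-d2],o2-o1,rcond=None)[0]
    a,b=o1+t[0]*d1,o2+t[1]*d2;return (a+b)/2,np.linalg.norm(a-b)
def blobs(im,box,thr=55,amin=60):
    x0,y0,x1,y1=box;m=(im[y0:y1,x0:x1].max(2)<thr).astype(np.uint8)
    k,l,s,c=cv2.connectedComponentsWithStats(m);out=[]
    for i in range(1,k):
        if s[i,4]<amin: continue
        ys,xs=np.nonzero(l==i);P=np.c_[xs+x0,ys+y0].astype(float)
        g=P.mean(0);v=np.linalg.svd(P-g,full_matrices=False)[2][0];t=(P-g)@v
        out.append((g,g+v*(t.min()-.5),g+v*(t.max()+.5),len(P)))
    return out
E
python3 - <<'E'
from h import *
np.set_printoptions(precision=1,suppress=True)
t=cv2.imread("pics/top0.png");s=cv2.imread("pics/side0.png")
for b in blobs(t,(130,170,520,320)): print("top",*b, plane("top",b[0],51),plane("top",b[1],51),plane("top",b[2],51))
for b in blobs(s,(200,170,440,380)): print("side",*b)
a=cv2.resize(t[170:310,130:330],None,fx=4,fy=4,interpolation=cv2.INTER_CUBIC)
cv2.imwrite("pics/tc.png",a)
cv2.imwrite("pics/sc.png",cv2.resize(s[230:380,200:350],None,fx=4,fy=4,interpolation=cv2.INTER_CUBIC))
E
```

```text
top [156.8 175.9] [179.9 172.5] [135.6 179. ] 155 [665.4 325.1  51. ] [672.1 275.1  51. ] [659.3 371.   51. ]
top [258.6 202.8] [262.2 182.5] [255.2 222. ] 87 [601.6 103.5  51. ] [646.6  95.2  51. ] [559.4 111.3  51. ]
top [265.2 197.8] [271.2 186.5] [258.6 210.3] 80 [612.3  89.   51. ] [637.2  75.6  51. ] [585.1 103.6  51. ]
top [473.1 240.9] [478.6 224.4] [466.6 260.1] 147 [ 508.4 -358.9   51. ] [ 544.  -372.4   51. ] [ 467.1 -343.1   51. ]
top [307.3 238.5] [296.9 226.3] [318.4 251.5] 193 [521.   -1.4  51. ] [548.   20.8  51. ] [492.1 -25.   51. ]
top [266.5 249.9] [270.2 234.3] [262.7 266.2] 196 [497.9  87.3  51. ] [531.7  79.1  51. ] [462.5  95.8  51. ]
top [150.8 250.2] [154.2 237.9] [148.1 260.2] 125 [502.3 336.6  51. ] [528.9 329.7  51. ] [480.7 342.2  51. ]
top [481.7 275. ] [472.6 261. ] [491.1 289.5] 223 [ 434.6 -373.6   51. ] [ 464.9 -355.9   51. ] [ 403.2 -392.    51. ]
top [179.1 288.8] [171.8 276.9] [186.8 301.5] 193 [417.6 275.4  51. ] [443.5 291.2  51. ] [390.2 258.7  51. ]
top [383.8 288.3] [392.8 283.3] [375.5 293. ] 121 [ 409.7 -164.    51. ] [ 420.1 -183.5   51. ] [ 400.1 -145.9   51. ]
top [354.2 305.4] [360. 302.] [348.2 309. ] 85 [374.5 -99.5  51. ] [ 381.6 -112.1   51. ] [367.1 -86.5  51. ]
side [204.  177.6] [206.3 168.1] [200.3 192.3] 157
side [430.9 251.3] [439.7 251.6] [415.5 250.9] 157
```

View pics/tc.png

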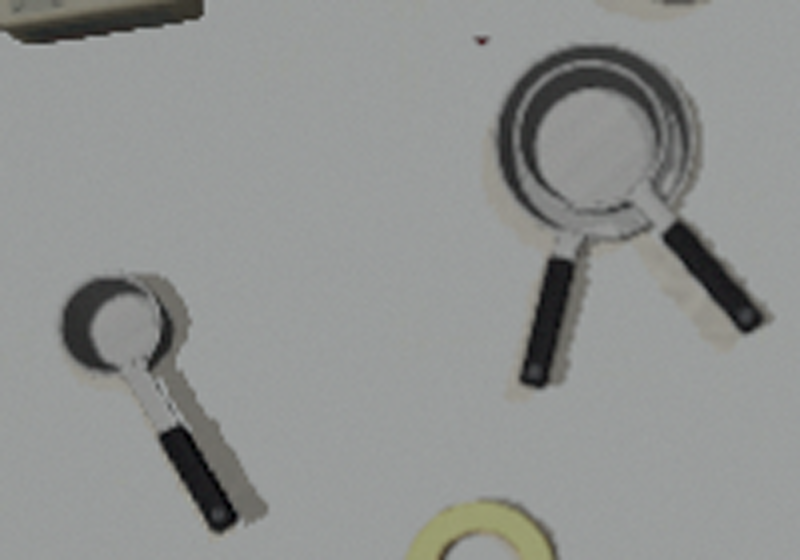

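View pics/sc.png

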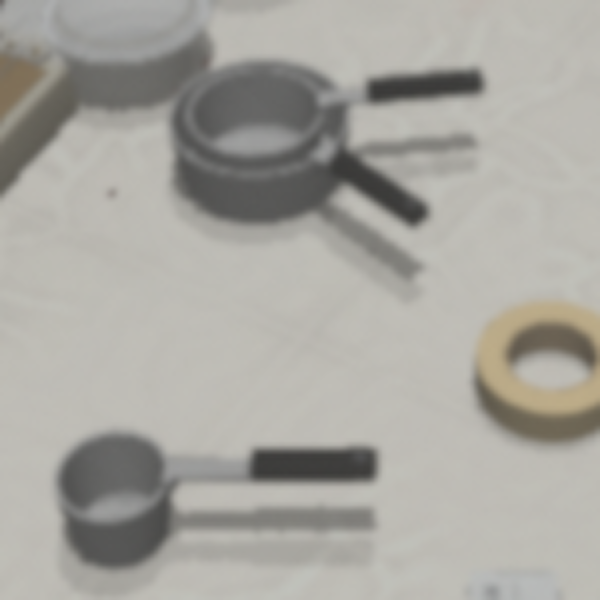

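The crops show all grips clear of one another. The small pan's grip runs from top pixel (172,277) to (187,302), and the nest's two handles are ordered as described. Next I triangulate the heights.

```bash
python3 - <<'E'
from h import *
np.set_printoptions(precision=1,suppress=True)
t=cv2.imread("pics/top0.png");s=cv2.imread("pics/side0.png")
T=blobs(t,(160,220,330,310),55,150);S=[b for b in blobs(s,(255,240,325,360),78,80)]
for b in S: print("side",*b)
for a in T:
    r=min((tri(a[0],b[0])+(i,) for i,b in enumerate(S)),key=lambda r:r[1])
    z=r[0][2];e=[plane("top",p,z) for p in a[1:3]]
    print("3D",r[0],"gap",r[1],"ends",*e,"len",np.linalg.norm(e[0]-e[1]))
    b=S[r[2]]
    for p in a[1:3]: 
        q=min((tri(p,x) for x in b[1:3]),key=lambda r:r[1]);print("   end",q[0],q[1])
E
```

```text
side [305.3 251.2] [318.6 249.9] [292.3 252.4] 100
side [292.8 276. ] [282.4 269.7] [305.2 283.6] 123
side [277.6 345.6] [262.5 345.4] [292.5 345.8] 168
3D [520.6  -1.5  52.4] gap 0.4047146877942892 ends [547.8  20.7  52.4] [491.9 -25.   52.4] len 72.21860381615747
   end [546.3  20.   53.1] 3.123835174171449
   end [493.7 -24.2  51.3] 3.68735051570072
3D [499.2  88.   49.2] gap 2.429295139669011 ends [531.9  79.2  49.2] [462.7  96.   49.2] len 71.28774351437508
   end [533.2  79.9  47.2] 2.2180828642122914
   end [462.5  95.9  49.5] 0.3899384747421921
3D [417.7 275.9  48.8] gap 0.07004598964178116 ends [443.7 291.7  48.8] [390.3 259.3  48.8] len 62.49753081084963
   end [443.2 291.3  49.7] 0.8875854710265697
   end [391.4 260.1  47.6] 2.602862984371364
```

```bash
python3 -m creep '[[[0,0,7,30,25,0,0.6],[0,0,14,55,55,0,0.6],[0,0,21,80,80,0,0.6],[0,0,28,105,110,0,0.6],[0,0,35,130,135,0,0.6],[0,0,42,155,160,0,0.6],[0,0,49,180,185,0,0.6],[0,0,56,200,205,0,0.6],[0,0,63,220,225,0,0.6],[0,0,63,220,240,0,0.6]]]' 40
```

```text
clock: 0.93
position: [417.6, -245.7, 253.0]
tool_rot: [2.31, 2.129, 0.002]
ft_force: [-0.4, 0.5, 0.4]
gripper_width: 51.0
grasp_force: 0.0
```

```bash
python3 -m creep '[[[0,0,7,20,27,0,0.6],[0,0,14,35,54,0,0.6],[0,0,21,50,81,0,0.6],[0,0,28,60,108,0,0.6],[0,0,35,65,135,0,0.6],[0,0,42,65,162,0,0.6],[0,0,49,65,189,0,0.6],[0,0,56,65,216,0,0.6],[0,0,63,65,243,0,0.6],[0,0,63,65,267,0,0.6]]]' && python3 -m creep '[[[0,0,7,-6,27,-10,0.6],[0,0,14,-12,54,-25,0.6],[0,0,21,-18,81,-40,0.6],[0,0,28,-24,108,-55,0.6],[0,0,35,-30,135,-70,0.6],[0,0,42,-36,162,-85,0.6],[0,0,49,-42,189,-100,0.6],[0,0,56,-48,216,-110,0.6],[0,0,63.5,-54,243,-120,0.6],[0,0,63.5,-56,260,-130,0.6]]]'; python3 - <<'E'
from h import *
import cv2
from scipy.spatial.transform import Rotation as R
s=read_state();r=R.from_rotvec(s["tool_rot"]).as_matrix();print(s["position"],np.degrees(np.arctan2(r[1,0],r[0,0])),s["qpos"])
t=snapshot("top");v=snapshot("side")
cv2.imwrite("pics/c1.png",np.hstack([cv2.resize(t[200:340,110:260],(400,373)),cv2.resize(v[230:390,190:350],(373,373))]))
E
```

```text
clock: 1.77
position: [479.4, 20.9, 253.1]
tool_rot: [-0.861, -3.021, 0.0]
ft_force: [0.3, 0.1, 0.9]
gripper_width: 51.1
grasp_force: 0.0
clock: 2.6
position: [422.7, 281.2, 122.5]
tool_rot: [0.858, -3.021, -0.0]
ft_force: [0.6, -0.5, -0.7]
gripper_width: 51.3
grasp_force: 0.0
[422.72623714 281.24055483 122.54362252] -148.27443696928262 [ 4.42709791e-01  3.74517827e-01 -4.04945376e-01  7.92160700e-01
  4.49663424e-04 -1.11005719e-01]
```

View pics/c1.png

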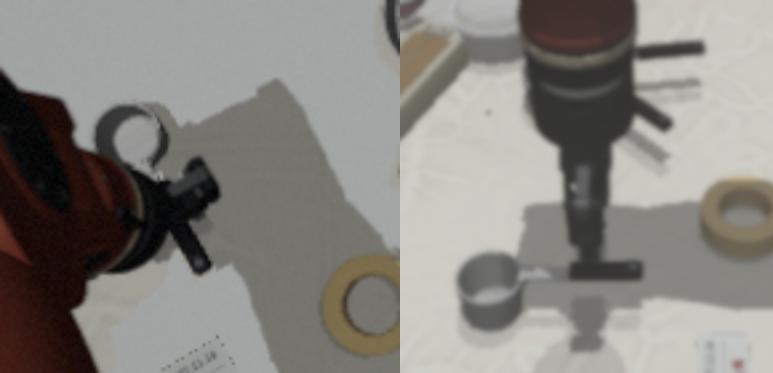

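The fingers straddle the small pan's grip on both views, at the right lengthwise spot. I'll descend and grip.

```bash
python3 -m creep '[[[0,0,-0.4,0.5,-1,-25,0.6],[0,0,-0.4,0.5,-1,-50,0.6],[0,0,-0.4,0.5,-1,-62,0.6],[0,0,-0.4,0.5,-1,-70,0.6],[0,0,-0.4,0.5,-1,-70,0.6],[0,0,-0.4,0.5,-1,-70,0.3],[0,0,-0.4,0.5,-1,-70,0.05],[0,0,-0.4,0.5,-1,-70,0],[0,0,-0.4,0.5,-1,-70,0],[0,0,-0.4,0.5,-1,-70,0]]]' 45 && python3 -m creep '[[[0,0,0,0,0,0,0],[0,0,0,0,0,0,0],[0,0,0,0,0,0,0],[0,0,0,0,0,0,0]]]' 45
```

```text
clock: 3.53
position: [425.2, 278.7, 54.0]
tool_rot: [-0.837, 3.027, -0.0]
ft_force: [-0.1, -0.3, 1.9]
gripper_width: 14.2
grasp_force: 47.6
clock: 3.87
position: [424.9, 278.6, 53.6]
tool_rot: [-0.837, 3.027, -0.0]
ft_force: [-0.1, -1.7, 4.6]
gripper_width: 14.0
grasp_force: 48.0
```

```bash
python3 -m creep '[[[0,0,0,0,0,8,0],[0,0,0,0,0,22,0],[0,0,0,0,0,40,0],[0,0,0,0,0,60,0],[0,0,0,0,0,80,0],[0,0,0,0,0,95,0],[0,0,3,5,-8,100,0],[0,0,7,15,-25,100,0],[0,0,12,28,-47,100,0],[0,0,17,42,-71,100,0]]]' && python3 -m creep '[[[0,0,5,14,-24,0,0],[0,0,10,28,-48,0,0],[0,0,15,42,-72,0,0],[0,0,20,58,-96,0,0],[0,0,25,74,-120,0,0],[0,0,30,90,-145,0,0],[0,0,35,106,-172,0,0],[0,0,39,122,-200,0,0],[0,0,42,134,-222,0,0],[0,0,44,139,-235,0,0]]]' && python3 -m creep '[[[0,0,0,0,0,0,0],[0,0,0,0,0,0,0],[0,0,0,0,0,0,0]]]'; cat > look.py <<'E'
from h import *
import sys
from scipy.spatial.transform import Rotation as R
np.set_printoptions(precision=1,suppress=True)
s=read_state();r=R.from_rotvec(s["tool_rot"]).as_matrix();print(s["clock"],s["position"],np.degrees(np.arctan2(r[1,0],r[0,0]))%360,s["gripper_width"])
t=snapshot("top");v=snapshot("side");n=sys.argv[1]
cv2.imwrite(f"pics/t{n}.png",t);cv2.imwrite(f"pics/s{n}.png",v)
cv2.imwrite(f"pics/{n}.png",np.hstack([cv2.resize(t[150:280,220:370],(400,347),interpolation=2),cv2.resize(v[190:330,210:360],(372,347),interpolation=2)]))
E
python3 look.py c2
```

```text
clock: 4.7
position: [466.3, 207.4, 153.6]
tool_rot: [1.284, -2.867, -0.001]
ft_force: [-0.4, -0.5, -1.5]
gripper_width: 14.1
grasp_force: 47.1
clock: 5.53
position: [606.7, -29.9, 153.2]
tool_rot: [2.26, -2.182, 0.0]
ft_force: [0.1, -0.1, -1.9]
gripper_width: 14.6
grasp_force: 47.1
clock: 5.78
position: [604.9, -26.6, 153.1]
tool_rot: [2.257, -2.184, -0.002]
ft_force: [0.4, -0.4, -2.2]
gripper_width: 14.2
grasp_force: 47.2
5.7833 [604.9 -26.6 153.1] 271.88521381950875 14.188171574809198
```

View pics/c2.png

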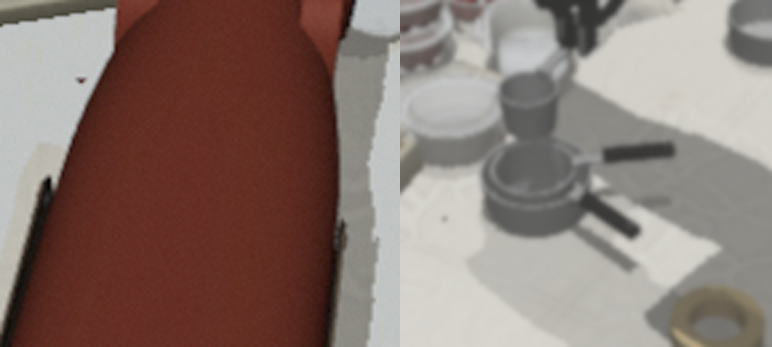

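Top is blocked by the arm. The side view shows the small pan held level above the nest, with its rim centre near (261.5,224) and the middle pan's rim centre near (266,257). I'll check the offset in that view.

```bash
python3 - <<'E'
from h import *
np.set_printoptions(precision=1,suppress=True)
v=cv2.imread("pics/sc2.png")
print("small rim",plane("side",(261.6,224.3),145),"mid rim",plane("side",(265.6,257.3),49))
cv2.imwrite("pics/c3.png",cv2.resize(v[205:290,235:305],None,fx=7,fy=7,interpolation=2))
E
```

```text
small rim [598.4  64.  145. ] mid rim [593.1  64.4  49. ]
```

View pics/c3.png

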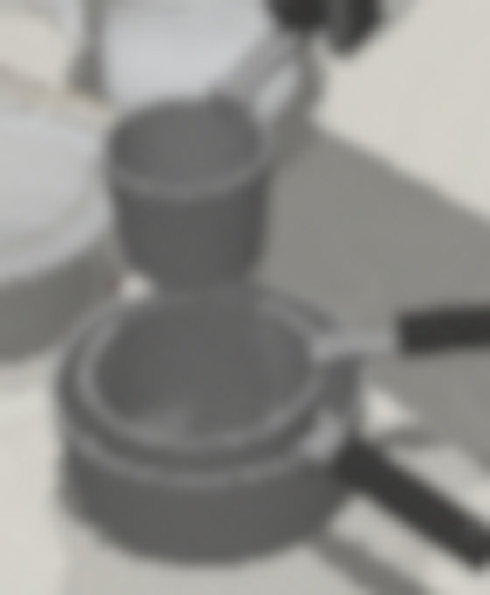

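Both rim centres agree with the planned centre (601,64) within a few mm, and the clearance is 10 mm. I'll lower it.

```bash
python3 -m creep '[[[0,0,0,0,-0.5,-15,0],[0,0,0,0,-0.5,-32,0],[0,0,0,0,-0.5,-48,0],[0,0,0,0,-0.5,-60,0],[0,0,0,0,-0.5,-70,0],[0,0,0,0,-0.5,-77,0],[0,0,0,0,-0.5,-82,0],[0,0,0,0,-0.5,-86,0],[0,0,0,0,-0.5,-88,0],[0,0,0,0,-0.5,-88,0]]]' && python3 -m creep '[[[0,0,0,0,0,-1,0],[0,0,0,0,0,-2,0],[0,0,0,0,0,-2,0],[0,0,0,0,0,-2,0]]]'; python3 look.py c4
```

```text
clock: 6.72
position: [605.6, -27.8, 65.3]
tool_rot: [-2.258, 2.184, 0.0]
ft_force: [-0.1, 0.9, -1.9]
gripper_width: 14.1
grasp_force: 47.1
clock: 7.05
position: [605.8, -28.0, 63.5]
tool_rot: [-2.258, 2.184, -0.0]
ft_force: [0.5, -0.0, -1.3]
gripper_width: 14.3
grasp_force: 47.1
7.05 [605.8 -28.   63.5] 271.91117224847267 14.292575227601446
```

View pics/c4.png

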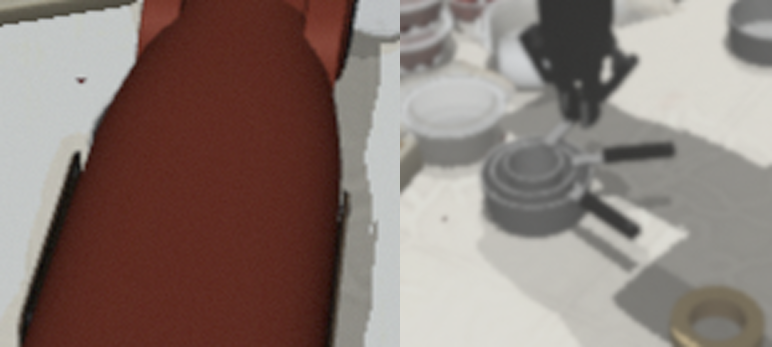

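The small pan is inside the middle one, centred at about crop (531,158), with no contact force yet. I'll creep down to contact.

```bash
python3 -m creep '[[[0,0,0,0,0,-0.5,0],[0,0,0,0,0,-1,0],[0,0,0,0,0,-1.5,0],[0,0,0,0,0,-1.5,0],[0,0,0,0,0,-1.5,0]]]'; python3 -m creep '[[[0,0,0,0,0,-0.5,0],[0,0,0,0,0,-0.5,0],[0,0,0,0,0,-0.5,0]]]'
```

```text
clock: 7.57
position: [605.9, -28.1, 62.2]
tool_rot: [-2.258, 2.184, -0.001]
ft_force: [-1.1, -2.5, 4.7]
gripper_width: 14.0
grasp_force: 47.9
clock: 7.82
position: [606.0, -28.2, 61.8]
tool_rot: [-2.258, 2.184, -0.002]
ft_force: [-1.9, -2.3, 6.3]
gripper_width: 14.2
grasp_force: 48.2
```

Contact, at the expected height (61.6). I'll release and go straight up.

```bash
python3 -m creep '[[[0,0,0,0,0,0,0.2],[0,0,0,0,0,0,0.3],[0,0,0,0,0,0,0.4],[0,0,0,0,0,0,0.5],[0,0,0,0,0,0,0.5],[0,0,0,0,0,5,0.5],[0,0,0,0,0,15,0.5],[0,0,0,0,0,35,0.5],[0,0,0,0,0,65,0.5],[0,0,0,0,0,100,0.5]]]' && python3 -m creep '[[[0,0,0,0,-20,30,0.5],[0,0,0,-10,-60,50,0.5],[0,0,0,-25,-90,50,0.5],[0,0,0,-40,-120,50,0.5],[0,0,0,-55,-150,50,0.5],[0,0,0,-70,-185,50,0.5],[0,0,0,-85,-220,50,0.5],[0,0,0,-100,-250,50,0.5],[0,0,0,-120,-280,50,0.5],[0,0,0,-120,-280,50,0.5]]]'; python3 look.py c5; python3 - <<'E'
from h import *
np.set_printoptions(precision=1,suppress=True)
t=cv2.imread("pics/tc5.png")
for b in blobs(t,(225,170,380,270),55,80): 
    e=[plane("top",p,55) for p in b[1:3]];d=e[1]-e[0];print(b[0],b[3],plane("top",b[0],55),np.degrees(np.arctan2(d[1],d[0]))%180,np.linalg.norm(d))
E
```

```text
clock: 8.65
position: [604.6, -27.7, 162.0]
tool_rot: [2.257, -2.183, -0.003]
ft_force: [1.6, -0.2, -1.5]
gripper_width: 42.5
grasp_force: 0.0
clock: 9.48
position: [482.8, -312.8, 212.3]
tool_rot: [2.252, -2.188, 0.002]
ft_force: [0.1, -0.9, 1.1]
gripper_width: 42.4
grasp_force: 0.0
9.4833 [ 482.8 -312.8  212.3] 271.6411205585298 42.42141347155451
[322.9 198.8] 162 [606.8 -37.   55. ] 91.63460563688713 61.149981579344725
[307.4 238.3] 170 [520.9  -1.7  55. ] 39.12984032566777 70.6708184273732
[266.6 249.3] 184 [498.6  86.7  55. ] 166.3468074806411 70.96306657113152
```

View pics/c5.png

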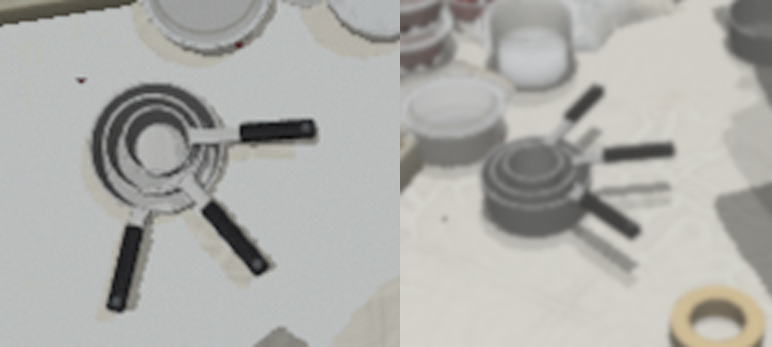

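The pictures show the three handles fanned at 166°, 219° and 272°, gaps of 52.8° and 52.5°, with the nest unmoved. One quick height check of the small pan's grip, to confirm it is level, then I hand in.

```bash
python3 - <<'E'
from h import *
np.set_printoptions(precision=1,suppress=True)
T=[b for b in blobs(cv2.imread("pics/tc5.png"),(300,185,345,212),55,80)]
S=blobs(cv2.imread("pics/sc5.png"),(270,222,296,243),85,40)
for a in T:
  for b in S: print(tri(a[0],b[0]),[min((tri(p,x) for x in b[1:3]),key=lambda r:r[1]) for p in a[1:3]])
E
```

```text
(array([606.5, -37. ,  57.1]), np.float64(0.3546061295475219)) [(array([607.4, -68.8,  57.1]), np.float64(0.27193839607740333)), (array([605.5,  -7.8,  57.6]), np.float64(0.10359557041981714))]
```

Level: both ends of the grip are at 57 mm (59 expected, within the calibration error).

```bash
python3 -c "
from plant import *
print(sign_off())"
```

```text
the job is handed in; nothing more can be done
None
```

The small pan is nested in the middle pan, level and as far down as it goes, with its handle 52.5° past the middle pan's (the middle is 52.8° past the large); the nest did not move, I stayed clear of the other large pan, and I handed the job in at about 9.5 s.

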